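# Run the roof blind from the locked control box

## Task

Someone left a stapler on the door of the grey control box: first lift it off and set it down gently, upright, on the bare desk. Then give the door's latch knob a quarter turn clockwise to release it, swing the door up until it stands upright and leave it open. Inside, push the longer of the two toggle levers over towards the side of the box away from the robot base, hold it there for two seconds to run the blind, and let it spring back; do not push it the other way, and leave the short lever and the things around the box alone.

Things in the scene. Friction and masses are not known exactly. Their poses are not given: they have to be found in the camera images.
- box: grey steel control box screwed to the desk, open at the top under its door; 220 (x) by 200 (y) by 75 high, walls and floor 5 thick. Origin: centre of its underside. Its yaw varies up to 0.45 rad; its +x points away from the robot base, +y is the hinge side
- door_hinge (a point): middle of the door's hinge line, which runs along the box's x at the top of its +y wall: 100 to +y of the box origin, 75 up. The axes turn with the door: x along the hinge, z out of the door's top face
- door_edge (a point): middle of the door's free edge, 200 from the hinge line. The door is a flat plate, 220 by 200 by 6 thick, 0.35 kg, flush with the box's walls, its top 81 above the desk when shut
- door (a joint): door angle in rad: 0 shut; grows as the free (-y) edge swings up and over towards +y; stop at 1.7. A stiff friction hinge (about 0.6 N m) holds it where it is left. While the latch is shut the door lifts only about 1 degree
- knob_grip (a point): grip point of the black latch knob on the door, on its axis, 29 above the door's top face, 170 from the hinge line (box frame x = 0, y = -70). A bar 44 long (point x), 14 thick (point y), from 4 to 38 above the door, on a disc 44 across, 4 thick. Shut, the bar lies along the hinge line; released, it points at the hinge. Site z points out of the door
- knob (a joint): latch knob angle in rad: near 0 (0 to 0.25 at the start) shut; grows clockwise seen from above to a stop at 1.57. The cam below the door comes free of the box's lip past about 1.3. Friction about 0.06 N m, stays where it is left
- long_toggle_tip (a point): tip of the longer toggle lever, which stands upright in the box: a 8 mm rod with a 12 mm ball end, 40 long from its pivot; the pivot is 40 directly below this tip, 27 above the desk; tip at 67 above the desk. Its switch block is 50 (x) by 40 (y) and its top is 29 above the desk. The two levers stand 65 apart across the box, either one nearer the hinge
- long_toggle (a joint): long lever angle in rad: 0 centred; positive leans towards the box's +x; stops at -0.45 and +0.45. A spring (0.35 N m/rad, about 4 N at the tip when hard over) recentres it
- short_toggle_tip (a point): tip of the short toggle lever, the same make but only 18 long, tip at 45 above the desk; not to be touched
- short_toggle (a joint): short lever angle in rad, same sense, spring and stops as the long one
- stapler: desk stapler lying on the door, 130 long (x) by 34 wide (y) by 49 high, 0.18 to 0.35 kg; upper arm 30 wide, from 24 to 44 above its underside, a convenient grip. Origin: centre of its underside. z up
- mug: bystander: white mug, 76 across, 90 high, handle (about 30 more) at its +y. Origin: centre of its underside
- pen_pot: bystander: dark steel pen pot with pens, 72 across, 95 high, pens to 135. Origin: centre of its underside
- plant: bystander: small plant in a white pot, 76 across, leaves to 115 high. Origin: centre of its underside

How it is judged:
By the outcome, as a careful person would: the job done as asked, in the order asked, and still so for the second after the job is handed in, with the robot touching nothing.
It also fails if it takes over 67 s, if anything falls off the work surface, if the arm or the gripper's body presses on something with over 40 N, if the wrist force passes 120 N, or if a joint passes its speed limit or range.

## Robot

A 6-joint arm with a two-finger parallel gripper is mounted at the origin on the work surface. World frame = base frame: x ahead of the robot, y to its left, z up, the work surface at z = 0. Lengths are in m, angles in rad, forces in N, time in s.
With the tool pointing down it reaches from about 0.275 to 0.725 m from the base axis. Payload 5.6 kg.
Tool frame: the origin (TCP) lies at the very end of the fingers, on their centre line; the grasp point (between the pads) lies 19 mm behind it; z points along the fingers, y is the line along which they close (so a half turn about z gives the same grasp; the last joint's range is limited). The gripper opens to 85 mm and grips with 20 to 120 N. Pads are 22 mm wide; open, the fingers measure 114 mm over their backs; the gripper's body (76 mm by 85 mm) begins 54 mm behind the grasp point. The pads swing forward as they close: fully open they stand 13 mm farther back than shut.
Start: joints at [1.521, 0.255, 0.108, 0, -1.424, -0.285], TCP at [0.181, 0.519, 0.231] pointing down, gripper open.
Joint ranges: [-2.95, 2.95], [-1.21, 1.97], [-1.09, 1.5], [-2.87, 1.71], [-2.94, -0.07], [-3.05, 3.05]. Speed limits (rad/s): [2.57, 2.57, 3.14, 3.14, 3.14, 3.14].

## Interface

Orientations are given as a rotation vector (axis times angle).
In Python, from cell import robot gives the robot as it stands. Calls block until the motion is done:
- robot.movep(position, orientation): joint-space move of the TCP to a pose.
- robot.movel(position, frame=None, feed=0.15, until_force=None): straight line of the TCP; frame=None keeps the orientation; feed is the mean speed in m/s. With until_force (N) it stops when the force on the tool has changed by that much, and returns True; else False.
- robot.movej(angles): joint-space move.
- robot.move_gripper(opening, newtons=None): finger opening in m; newtons is the grip in N (None keeps the last); returns when the fingers have stopped.
- robot.pause(seconds).
- robot.ik(position, orientation): joint angles nearest the present ones, or None.
- robot.camera(name): name is "scene" or "top"; returns (picture, depth): 480x640x3 uint8, red, green, blue; 480x640 float32, m along the optical axis (not along the pixel's ray), 0 where there is no reading.
- robot.camera_info(name): a dict with "intrinsics" (3x3 intrinsics, pixels), "world_from_camera" (4x4, takes a point from camera to world coordinates). Camera axes: x right, y down, z forward; pixel columns grow to the right and rows downward; lengths in m; the calibration is good to about 2 mm. A picture is of the moment at which its call begins. camera_info takes no time and is no camera call.
A pose or a line that the arm cannot do raises robot.PlanningError and nothing moves.
- robot.job_done(): hands the job in; it is judged then, once.
Trained networks look in the newest picture that a camera, given by its name, has taken for a name from the list of things; names that differ only in an ending like _2 or _b are one class to them, and where a whole thing is asked for, a point or a joint stands for the part that bears it (a point fixed in the world has none). Each returns a list of dicts, best first, with "p" (0 to 1); they miss things now and then, are a little off and sometimes report something else, mostly with a low value. They report only what shows in the picture. A call takes as long as a camera call.
- robot.spot_in(camera, query): "extent" ([centre column, centre row, width, height] in pixels, round what is visible of it).
- robot.trace(camera, query): "region" (480x640 bool, what is visible of it) and "extent" ([centre column, centre row, width, height] in pixels, round what is visible of it).
Readings, each from a call of its own:
- robot.current_clock(): time.
- robot.current_joints(): joint angles.
- robot.current_joint_velocities(): joint speeds.
- robot.current_joint_efforts(): joint torques, N m.
- robot.current_eef_pos(): TCP position.
- robot.current_tool_rot(): TCP orientation.
- robot.current_wrist_force(): force on the tool from outside, world axes, zero at the start.
- robot.current_ft_torque(): the same for the moment, N m.
- robot.current_gripper_width(): finger opening in m.
- robot.current_finger_force(): force on a finger pad.
Only numpy, scipy, OpenCV 4.12 (cv2) and the standard library are available. Lean on these libraries where they do the work, as an engineer would, in place of code of your own. Each camera call takes 0.05 s, during which the arm holds its last target. There are 200 camera calls.

## Working session

There is one attempt and no reset: what is moved stays moved. The work goes in short steps, each a Python script; the robot and the scene stay as the last script left them, time stands still between calls to the robot, and variables do not carry over. Pictures are saved under pics/ and viewed, at most 10 in all, crops included, and the job is handed in when it is done.

```bash
ls; mkdir -p pics; python3 - <<'E'
from cell import robot
import cv2,numpy as np
for n in("top","scene"):
    im,d=robot.camera(n); cv2.imwrite(f"pics/{n}0.png",im[:,:,::-1])
    ci=robot.camera_info(n); print(n,ci["intrinsics"].round(1).tolist(),ci["world_from_camera"].round(3).tolist())
    for q in("stapler","box","door","knob","mug","pen_pot","plant"):
        r=robot.spot_in(n,q); print(q,[(np.round(a["extent"]).tolist(),round(a["p"],2)) for a in r[:2]])
print(robot.current_clock())
E
```

```text
cell.py
pics
top [[522.2, 0.0, 321.9], [0.0, 522.2, 238.0], [0.0, 0.0, 1.0]] [[-0.012, -0.982, 0.189, 0.468], [-1.0, 0.01, -0.013, 0.011], [0.011, -0.19, -0.982, 0.988], [0.0, 0.0, 0.0, 1.0]]
stapler [([304.0, 321.0, 58.0, 76.0], 0.61)]
box [([312.0, 309.0, 130.0, 134.0], 0.91)]
door [([316.0, 309.0, 123.0, 136.0], 0.67)]
knob [([355.0, 305.0, 25.0, 28.0], 0.94)]
mug [([435.0, 242.0, 51.0, 62.0], 0.85)]
pen_pot [([274.0, 189.0, 43.0, 51.0], 0.88)]
plant [([186.0, 371.0, 56.0, 46.0], 0.92), ([355.0, 301.0, 20.0, 26.0], 0.55)]
scene [[450.2, 0.0, 324.3], [0.0, 450.2, 240.6], [0.0, 0.0, 1.0]] [[-0.342, 0.737, -0.583, 1.138], [0.94, 0.268, -0.213, 0.195], [-0.001, -0.62, -0.784, 0.8], [0.0, 0.0, 0.0, 1.0]]
stapler [([356.0, 204.0, 51.0, 47.0], 0.95)]
box [([344.0, 228.0, 120.0, 113.0], 0.65)]
door [([341.0, 221.0, 112.0, 95.0], 0.62)]
knob [([310.0, 201.0, 23.0, 25.0], 0.68)]
mug [([229.0, 233.0, 46.0, 53.0], 0.92)]
pen_pot [([345.0, 313.0, 39.0, 60.0], 0.94), ([355.0, 203.0, 55.0, 47.0], 0.56)]
plant [([458.0, 209.0, 46.0, 58.0], 0.59)]
0.8
```

View pics/top0.png

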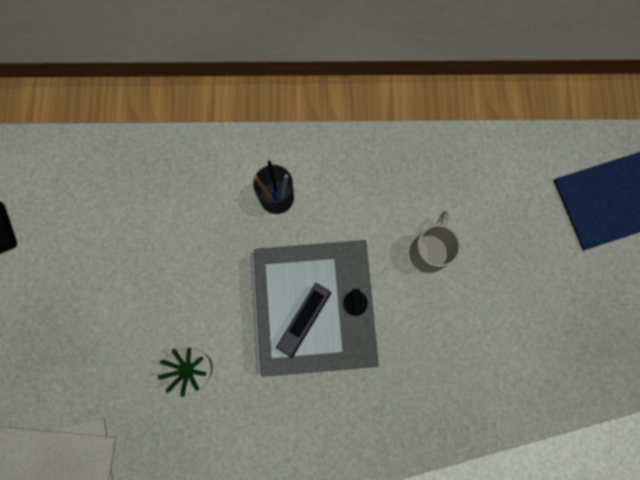

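View pics/scene0.png

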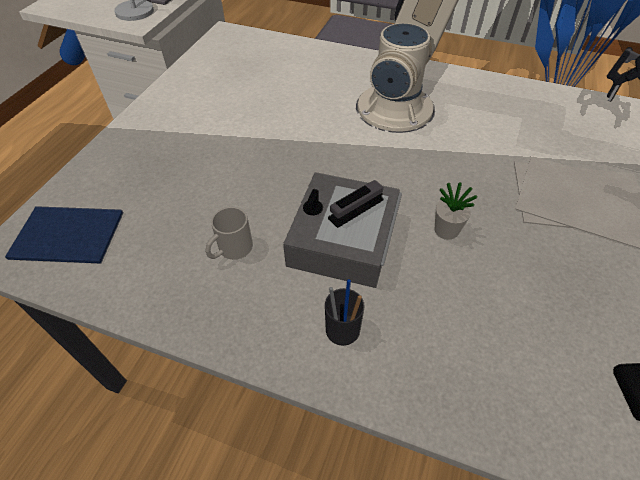

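The top view shows the box at about (316,308) with its hinge side to the left. The stapler lies diagonally on the door at (304,320), the knob is at (355,302), the mug at (435,245), the pen pot at (274,189) and the plant at (185,371). The desk to the right, around (450,330), looks bare. Next I'll measure from depth.

```bash
cat > h.py <<'E'
from cell import robot
import cv2,numpy as np
def cloud(n):
    im,d=robot.camera(n); ci=robot.camera_info(n); K=ci["intrinsics"];T=ci["world_from_camera"]
    v,u=np.mgrid[:480,:640]
    P=np.stack([(u-K[0,2])/K[0,0]*d,(v-K[1,2])/K[1,1]*d,d,np.ones_like(d)],-1)@T.T
    P=P[...,:3]; P[d==0]=np.nan
    return im,P
def rect(p): # min area rect of xy points in mm
    (c,s,a)=cv2.minAreaRect((p[:,:2]*1000).astype(np.float32)); return np.round(c,1),np.round(s,1),round(a,1)
E
python3 - <<'E'
from h import *
for n in("top","scene"):
    im,P=cloud(n); z=P[...,2]
    roi=(P[...,0]>.2)&(P[...,0]<.56)&(abs(P[...,1])<.16)
    m=roi&(z>.074)&(z<.088)
    k=cv2.morphologyEx(m.astype(np.uint8),cv2.MORPH_OPEN,np.ones((5,5)))
    nn,l,s,c=cv2.connectedComponentsWithStats(k); i=1+s[1:,4].argmax()
    print(n,"door",rect(P[l==i]),np.nanmedian(z[l==i]))
    d=l==i
    for lo,hi in((.10,.14),(.113,.14),(.12,.14)):
        m=(roi&(z>lo)&(z<hi)).astype(np.uint8); nn,l,s,c=cv2.connectedComponentsWithStats(m)
        for i in range(1,nn):
            if s[i,4]>30: print(lo,s[i,4],c[i].round(),rect(P[l==i]),P[l==i].mean(0).round(4),np.nanpercentile(z[l==i],[5,95]).round(3))
    for q in("stapler","knob","mug","pen_pot","plant"):
        r=robot.trace(n,q)
        if r:
            p=P[r[0]["region"]]; p=p[~np.isnan(p[:,2])]; p=p[p[:,2]>.02]; print(q,round(r[0]["p"],2),rect(p),np.percentile(p[:,2],[5,50,95]).round(3))
E
```

```text
top door (array([489.6,  14.6]), array([153.9, 207.1]), 4.0) 0.07960969247592581
0.1 1403 [302. 320.] (array([500.3,  32.8]), array([ 30.1, 124.7]), 58.0) [0.4993 0.0329 0.1251] [0.12 0.13]
0.1 236 [356. 302.] (array([527.6, -56. ]), array([43.4, 14.2]), 3.3) [ 0.5273 -0.0554  0.1162] [0.111 0.12 ]
0.113 1394 [302. 320.] (array([500.3,  32.8]), array([ 30.1, 124.7]), 58.0) [0.4994 0.0329 0.1252] [0.12 0.13]
0.113 216 [356. 302.] (array([527.6, -56. ]), array([43.4, 14.1]), 2.7) [ 0.5275 -0.0557  0.117 ] [0.114 0.12 ]
0.12 1331 [302. 320.] (array([500.4,  32.6]), array([ 29.8, 124.2]), 58.0) [0.4994 0.0331 0.1255] [0.121 0.13 ]
stapler 0.65 (array([500.5,  32.5]), array([ 35.2, 131.8]), 58.6) [0.087 0.124 0.13 ]
knob 0.69 (array([527.6, -55.8]), array([41.3, 42.7]), 25.7) [0.082 0.086 0.119]
mug 0.58 (array([ 634.7, -214.1]), array([ 73.7, 101.5]), 42.5) [0.025 0.068 0.09 ]
pen_pot 0.95 (array([739.7,  86.9]), array([70.9, 69.6]), 15.0) [0.027 0.073 0.128]
plant 0.64 (array([419.4, 229.5]), array([74.5, 75.3]), 63.5) [0.066 0.085 0.116]
scene door (array([483.1,  73.1]), array([153.5,
[... 306 characters left out ...]
([ 31.8, 125.3]), 58.0) [0.5078 0.0348 0.1251] [0.116 0.131]
0.113 112 [312. 197.] (array([528.5, -54.2]), array([44.9, 14.3]), 2.8) [ 0.53   -0.0535  0.1182] [0.114 0.121]
0.12 656 [356. 197.] (array([500.8,  35.2]), array([ 31.8, 125.3]), 58.0) [0.506  0.0345 0.1266] [0.121 0.131]
stapler 0.82 (array([481.7,  29.1]), array([ 64.9, 156.5]), 57.6) [0.085 0.119 0.131]
knob 0.84 (array([530.9, -54.5]), array([41.2, 38.9]), 21.5) [0.084 0.097 0.12 ]
mug 0.89 (array([ 635.7, -214. ]), array([ 77.8, 102.1]), 42.5) [0.024 0.062 0.09 ]
pen_pot 0.96 (array([740.3,  87.3]), array([71.2, 70.1]), 45.7) [0.028 0.073 0.128]
plant 0.79 (array([421.5, 232.8]), array([71.7, 74.8]), 16.4) [0.031 0.07  0.116]
```

```bash
cat >> h.py <<'E'
from scipy.spatial.transform import Rotation as R
def down(a): # tool down, closing line at yaw a
    y=np.array([np.cos(a),np.sin(a),0]); z=np.array([0,0,-1.]); return R.from_matrix(np.c_[np.cross(y,z),y,z])
E
python3 - <<'E'
from h import *
ys=[]
for n in("top","scene"):
    im,P=cloud(n); z=P[...,2]
    m=(P[...,0]>.2)&(P[...,0]<.66)&(abs(P[...,1])<.16)&(z>.074)
    nn,l,s,c=cv2.connectedComponentsWithStats(m.astype(np.uint8)); i=1+s[1:,4].argmax()
    print(n,rect(P[l==i]))
    m=(l==i)&(z<.09); print(rect(P[m]))
# ik scan
b=np.radians(4); ex=np.array([np.cos(b),np.sin(b),0]); ey=np.array([-np.sin(b),np.cos(b),0]); k=np.array([.528,-.055,0]); h=k+.17*ey
for a in (np.radians(58),np.radians(58)+np.pi): print("st",a,[np.round(robot.ik(p,down(a).as_rotvec()),2) for p in([.5,.034,.094],[.42,-.25,.02])])
for a0 in(b+np.pi/2,b-np.pi/2):
    print("kn",[np.round(robot.ik([.528,-.055,.091],down(a0-t).as_rotvec()),2) if robot.ik([.528,-.055,.091],down(a0-t).as_rotvec()) is not None else None for t in(0,.8,1.57)])
    for f in(1,.75,.5):
        for th in np.arange(0,1.7,.2):
            # grip point: rotate about -ex
            Rd=R.from_rotvec(-ex*th); g=h+[0,0,.075]+Rd.apply(-.17*ey+[0,0,.035])
            Ro=R.from_rotvec(-ex*th*f)*down(a0-np.pi/2); tcp=g+.019*Ro.apply([0,0,1])
            q=robot.ik(tcp,Ro.as_rotvec()); print(f,round(th,1),tcp.round(3),None if q is None else np.round(q,2))
E
```

```text
top (array([522.6,  17. ]), array([220., 207.]), 4.0)
(array([522.6,  17. ]), array([220., 207.]), 4.0)
scene (array([522.6,  18.6]), array([223.2, 207. ]), 3.9)
(array([522.6,  18.6]), array([223.2, 207. ]), 3.9)
st 1.0122909661567112 [array([ 0.38,  0.25, -0.27,  0.  , -1.06, -2.51]), array([-0.22,  0.31, -0.4 ,  0.  , -0.86, -1.91])]
st 4.153883619746504 [array([ 0.38,  0.25, -0.27,  0.  , -1.06,  0.63]), array([-0.22,  0.31, -0.4 ,  0.  , -0.86,  1.23])]
kn [array([ 0.19,  0.3 , -0.19,  0.  , -1.07, -1.69]), array([ 0.19,  0.3 , -0.19,  0.  , -1.07, -2.49]), array([ 0.19,  0.3 , -0.19,  0.  , -1.07,  3.02])]
1 0.0 [ 0.528 -0.055  0.091] [ 0.19  0.3  -0.19 -0.   -1.07  3.02]
1 0.2 [ 0.528 -0.048  0.124] [ 0.34  0.27 -0.26  0.22 -1.11  2.77]
1 0.4 [ 0.527 -0.035  0.156] [ 0.47  0.26 -0.29  0.39 -1.21  2.56]
1 0.6 [ 0.525 -0.016  0.184] [ 0.6   0.3  -0.3   0.52 -1.34  2.39]
1 0.8 [0.524 0.008 0.208] [ 0.71  0.36 -0.29  0.62 -1.48  2.26]
1 1.0 [0.522 0.036 0.227] [ 0.8   0.46 -0.27  0.68 -1.63  2.16]
1 1.2 [0.519 0.068 0.239] [ 0.87  0.56 -0.24  0.73 -1.77  2.09]
1 1.4 [0.517 0.101 0
[... 2594 characters left out ...]
53 -0.14  0.64 -1.76 -1.  ]
0.75 1.6 [0.515 0.137 0.237] [ 0.95  0.64 -0.1   0.67 -1.86 -1.05]
0.5 0.0 [ 0.528 -0.055  0.091] [ 0.19  0.3  -0.19  0.   -1.07 -0.12]
0.5 0.2 [ 0.527 -0.047  0.124] [ 0.28  0.27 -0.2   0.11 -1.13 -0.25]
0.5 0.4 [ 0.526 -0.032  0.155] [ 0.37  0.24 -0.2   0.21 -1.19 -0.38]
0.5 0.6 [ 0.525 -0.011  0.182] [ 0.47  0.24 -0.19  0.29 -1.27 -0.5 ]
0.5 0.8 [0.523 0.014 0.204] [ 0.57  0.25 -0.17  0.36 -1.36 -0.61]
0.5 1.0 [0.521 0.043 0.22 ] [ 0.66  0.28 -0.15  0.41 -1.45 -0.71]
0.5 1.2 [0.519 0.075 0.23 ] [ 0.75  0.33 -0.12  0.46 -1.53 -0.79]
0.5 1.4 [0.517 0.108 0.234] [ 0.82  0.39 -0.08  0.49 -1.62 -0.86]
0.5 1.6 [0.514 0.141 0.231] [ 0.89  0.47 -0.04  0.51 -1.69 -0.93]
```

```bash
python3 - <<'E'
from h import *
o=down(np.radians(58)+np.pi).as_rotvec()
robot.movep([.5005,.034,.20],o)
robot.movel([.5005,.034,.094],feed=.12)
robot.move_gripper(0.0,40)
print("w",robot.current_gripper_width(),robot.current_finger_force(),robot.current_clock())
robot.movel([.5005,.034,.19],feed=.12)
print("w",robot.current_gripper_width(),robot.current_finger_force(),robot.current_wrist_force())
im,d=robot.camera("scene"); cv2.imwrite("pics/grip.png",im[100:340,180:500,::-1])
robot.movel([.42,-.25,.12],feed=.25)
hit=robot.movel([.42,-.25,.006],feed=.06,until_force=4)
print(hit,robot.current_eef_pos(),robot.current_clock(),robot.current_wrist_force())
E
```

```text
w 0.029301238323905934 40.8657306432724 5.175
w 0.029142440918206128 40.135547518730164 [-0.5429651   0.42000111 -3.12039092]
True [ 0.41991266 -0.25003556  0.01322622] 9.1333 [-1.0511074  -0.08056171  3.17969694]
```

View pics/grip.png

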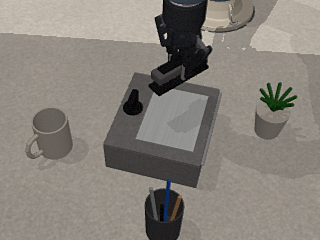

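The crop shows the stapler held level above the door at about (180,75), with only the paper sheet left on the door. On the way down it touched the desk at the expected height. Next I'll release it and turn the knob.

```bash
cat >> h.py <<'E'
b=np.radians(4); ex=np.array([np.cos(b),np.sin(b),0]); ey=np.array([-np.sin(b),np.cos(b),0]); k=np.array([.528,-.055,0]); hinge=k+.17*ey+[0,0,.075]
def knobpose(th,f=.85,r=.035,back=0):
    g=hinge+R.from_rotvec(-ex*th).apply(-.17*ey+[0,0,r])
    Ro=R.from_rotvec(-ex*th*f)*down(b-np.pi); return g+(.019-back)*Ro.apply([0,0,1]),Ro.as_rotvec()
E
python3 - <<'E'
from h import *
robot.move_gripper(.06); robot.movel([.42,-.25,.16],feed=.2)
a=b-.02-np.pi/2
robot.move_gripper(.05)
robot.movep([.528,-.055,.16],down(a).as_rotvec())
im,P=cloud("top")
r=robot.trace("top","stapler")
if r: p=P[r[0]["region"]]; print("stapler",r[0]["p"],rect(p[p[:,2]>.02]),np.nanpercentile(p[:,2],[50,98]))
robot.movel([.528,-.055,.092],feed=.1)
robot.move_gripper(0,40)
print(robot.current_gripper_width(),robot.current_wrist_force())
for t in np.linspace(0,1.55,5)[1:]:
    robot.movel([.528,-.055,.092],frame=down(a-t).as_rotvec(),feed=.1)
    print(round(t,2),robot.current_ft_torque().round(2),robot.current_wrist_force().round(1),robot.current_clock())
print(robot.current_joints().round(2),robot.current_gripper_width())
for n in("scene",):
    im,d=robot.camera(n); cv2.imwrite("pics/knob.png",im[100:340,180:500,::-1])
E
```

```text
stapler 0.95 (array([ 420.3, -250. ]), array([ 31.3, 125.1]), 57.8) [0.04212386 0.04995916]
0.01332543574697774 [-0.95087664 -2.45198425  3.72156257]
0.39 [-1.78  0.25 -0.04] [-1.  -4.   5.8] 13.4667
0.78 [-2.2   0.3  -0.11] [-0.9 -6.4  5.4] 14.0083
1.16 [-2.52  0.58 -0.04] [-1.7 -7.5  5.9] 14.55
1.55 [-2.61  0.91 -0.06] [-3.1 -7.2  7.3] 15.0917
[ 0.19  0.3  -0.19  0.   -1.08 -0.12] 0.013312868358003983
```

View pics/knob.png

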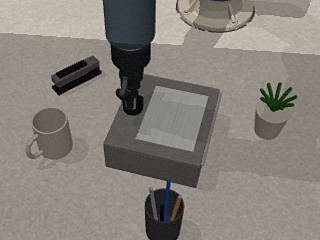

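The stapler stands upright on the desk at crop (77,75), and the knob is gripped and turned at (131,100). Next I'll lift the door.

```bash
python3 - <<'E'
from h import *
for th in np.arange(.1,1.61,.1):
    p,o=knobpose(th); robot.movel(p,frame=o,feed=.12)
    F=robot.current_wrist_force(); print(round(th,1),F.round(1),round(robot.current_gripper_width(),4),robot.current_clock())
    if np.linalg.norm(F)>60: break
im,d=robot.camera("scene"); cv2.imwrite("pics/door.png",im[60:340,140:500,::-1])
E
```

```text
0.1 [ -0.5 -12.2   2.1] 0.0134 15.425
0.2 [ -0.5 -12.3   5. ] 0.0132 15.7167
0.3 [ -0.6 -11.9   4.6] 0.0132 16.0083
0.4 [ -0.2 -10.9   7.2] 0.0134 16.3
0.5 [  0.4 -10.4   8.7] 0.0134 16.5917
0.6 [-0.3 -9.8  9.3] 0.0132 16.8833
0.7 [-1.3 -9.6 10.8] 0.013 17.175
0.8 [-0.6 -7.9 11.3] 0.0133 17.4667
0.9 [-2.8 -6.  11.1] 0.0132 17.7583
1.0 [-2.8 -3.9 12.1] 0.0135 18.05
1.1 [-2.7 -2.6 13. ] 0.0132 18.3417
1.2 [-4.1 -1.5 11.5] 0.0134 18.6333
1.3 [-4.6  0.  11.5] 0.0135 18.925
1.4 [-5.6  1.7 11.1] 0.0134 19.2167
1.5 [-5.7  3.6  9.7] 0.013 19.5083
1.6 [-5.2  3.4  8.6] 0.0134 19.8
```

View pics/door.png

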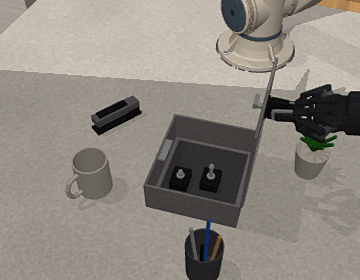

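The door stands upright at about (268,110) with the gripper above the plant, and both toggles are visible at (180,177) and (210,172). Next I'll let go, back off and measure.

```bash
python3 - <<'E'
from h import *
robot.move_gripper(.045)
p,o=knobpose(1.6,back=.08); robot.movel(p,frame=o,feed=.15)
p=p+[-.08,.02,.2]; robot.movel(p,feed=.25)
print(robot.current_clock(),robot.current_eef_pos())
q0=robot.current_joints()
im,P=cloud("top"); cv2.imwrite("pics/top1.png",cv2.resize(im[200:420,220:440,::-1],(660,660))[:600])
for n in("top","scene"):
    if n=="scene": im,P=cloud(n)
    z=P[...,2]
    for q in("long_toggle_tip","short_toggle_tip","long_toggle","short_toggle"):
        for r in robot.trace(n,q)[:2]:
            p=P[r["region"]]; zz=p[:,2]; t=p[zz>np.nanpercentile(zz,85)]
            print(n,q,round(r["p"],2),np.round(r["extent"]),np.nanpercentile(zz,[10,50,90,99]).round(3),np.nanmean(t,0).round(4))
    Q=(P-(k+.07*ey)); X=Q@ex;Y=Q@ey
    m=(abs(X)<.1)&(abs(Y)<.085)&(z>.036)&(z<.075)
    nn,l,s,c=cv2.connectedComponentsWithStats(m.astype(np.uint8))
    for i in range(1,nn):
        if s[i,4]>6: print(n,s[i,4],c[i].round(),"box xy",X[l==i].mean().round(4),Y[l==i].mean().round(4),"w",P[l==i].mean(0).round(4),np.round([z[l==i].min(),z[l==i].max()],3))
    m=(abs(X)<.1)&(Y>.06)&(Y<.14)&(z>.1)&(z<.275)
    if m.sum()>50: print("door tilt dY/dz",np.polyfit(z[m],Y[m],1),m.sum())
E
```

```text
21.9583 [0.42946883 0.23369762 0.45543418]
top short_toggle_tip 0.29 [233. 312.  44.  20.] [0.247 0.263 0.266 0.267] [0.5141 0.1406 0.266 ]
top long_toggle 0.27 [186. 372.  57.  46.] [0.067 0.085 0.113 0.118] [0.4182 0.2272 0.1145]
top long_toggle 0.24 [231. 308.  48.  31.] [0.244 0.262 0.266 0.271] [0.5142 0.1387 0.2666]
top short_toggle 0.46 [231. 312.  48.  26.] [0.242 0.262 0.266 0.271] [0.5142 0.1388 0.2666]
top 94 [361. 304.] box xy -0.0011 -0.0826 w [ 0.5278 -0.0676  0.0702] [0.065 0.074]
top 32 [338. 290.] box xy 0.0274 -0.0454 w [ 0.5537 -0.0286  0.0421] [0.038 0.047]
top 35 [302. 301.] box xy 0.0117 0.0188 w [0.5335 0.0344 0.0642] [0.06  0.068]
door tilt dY/dz [0.05201013 0.09211639] 3127
scene long_toggle_tip 0.46 [352. 233.   5.  14.] [0.043 0.056 0.066 0.068] [0.5345 0.0365 0.0666]
scene short_toggle_tip 0.65 [256. 175.  49.  40.] [0.005 0.033 0.049 0.051] [ 0.4295 -0.2534  0.0493]
scene long_toggle 0.55 [351. 232.   6.  15.] [0.043 0.06  0.066 0.068] [0.5331 0.0369 0.0669]
scene short_toggle 0.46 [357. 202. 150. 170.] [0.005 0.027 0.227 0.275] [0.5424 0.1166 0.2165]
scene 72 [307. 210.] box xy 0.0009 -0.0817 w [ 0.5297 -0.0666  0.0716] [0.065 0.075]
scene 49 [351. 229.] box xy 0.0137 0.0205 w [0.5354 0.0363 0.0559] [0.036 0.068]
scene 24 [320. 232.] box xy 0.0287 -0.0444 w [ 0.5549 -0.0275  0.0427] [0.038 0.047]
door tilt dY/dz [0.02728308 0.10734807] 820
```

View pics/top1.png

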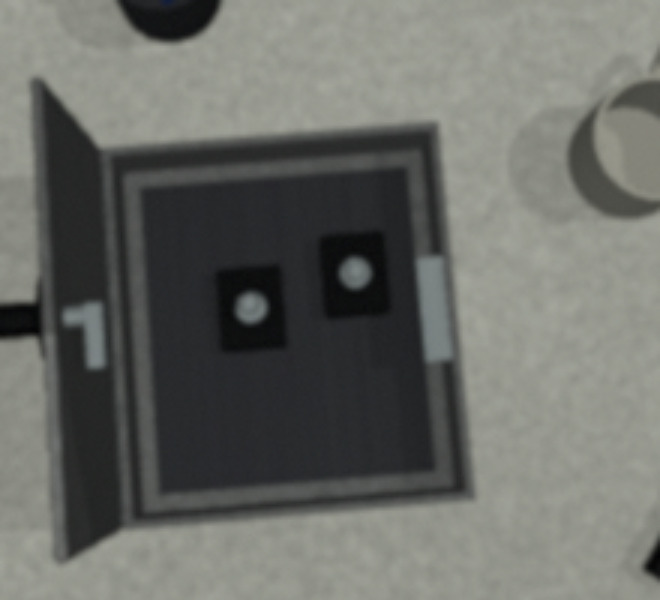

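The crop shows the door upright, the long lever at (250,307) near the hinge and the short one at (355,272). The long tip measures about (0.534, 0.0355, 0.067), which matches its given height of 0.067. Next I'll push it.

```bash
python3 - <<'E'
from h import *
robot.move_gripper(0)
tip=np.array([.534,.0355,0])-.003*ey
o=down(b-np.pi).as_rotvec(); up=np.array([0,0,1.])
s=tip-.036*ex
robot.movep(s+.40*up,o); robot.movel(s+.15*up,feed=.25); robot.movel(s+.054*up,feed=.1)
print(robot.current_clock(),robot.current_wrist_force(),robot.current_gripper_width())
hit=robot.movel(tip+.012*ex+.054*up,feed=.03,until_force=9)
t=robot.current_clock(); e=robot.current_eef_pos()
print(hit,"centre rel tip",((e-tip)@ex).round(4),e.round(4),robot.current_wrist_force())
im,d=robot.camera("scene"); cv2.imwrite("pics/push.png",cv2.resize(im[170:290,280:440,::-1],(640,480)))
im,d=robot.camera("top"); cv2.imwrite("pics/push2.png",cv2.resize(im[230:350,260:420,::-1],(640,480)))
print(robot.current_wrist_force(),t,robot.current_clock())
E
```

```text
26.1583 [-0.68298047  0.90054927  1.25481605] 0.0005396290900849432
True centre rel tip -0.0032 [0.5311 0.0318 0.0525] [-3.10294772 -0.06832624  4.9517523 ]
[-2.99110896 -0.23865747  4.36335059] 27.2833 27.3833
```

View pics/push.png

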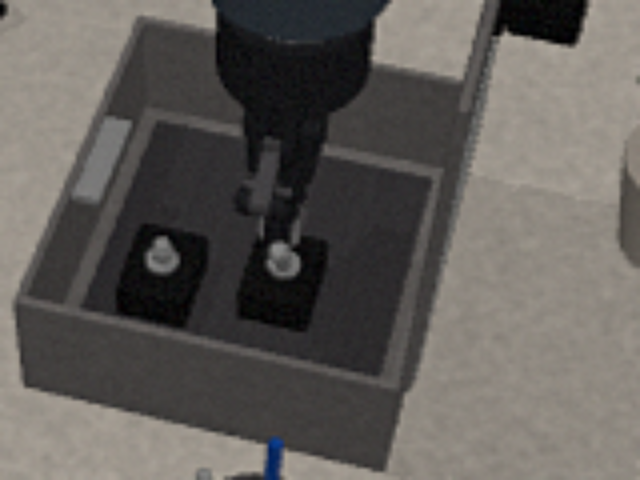

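The lever leans away from the finger at about (283,258). The force has settled below what hard over should give, so I'll measure the tip and push on in small steps.

```bash
python3 - <<'E'
from h import *
tip=np.array([.534,.0355,0]); u=np.array([0,0,1.]); o=k+.07*ey
def lever():
    im,P=cloud("scene"); Q=P-tip; X=Q@ex;Y=Q@ey; z=P[...,2]
    m=(X>-.003)&(X<.035)&(abs(Y)<.013)&(z>.035)&(z<.069)
    g=im.astype(int).sum(2)>200; m&=g   # light lever, dark finger
    top=m&(z>np.nanpercentile(z[m],70)) if m.sum() else m
    return m.sum(),X[top].mean().round(4),z[m].max().round(4)
print(lever())
e=robot.current_eef_pos()
for i in range(8):
    e=e+.0015*ex; robot.movel(e,feed=.02); robot.pause(.1)
    F=robot.current_wrist_force(); print(((e-tip)@ex).round(4),((robot.current_eef_pos()-tip)@ex).round(4),F.round(1),lever(),robot.current_clock())
    if F@ex<-9: break
E
```

```text
(np.int64(40), np.float64(0.0092), np.float64(0.0676))
-0.0018 -0.0028 [-5.6  0.1  6.9] (np.int64(40), np.float64(0.0093), np.float64(0.0676)) 27.8333
-0.0003 -0.0025 [-9.7  1.8 10.1] (np.int64(39), np.float64(0.0109), np.float64(0.0668)) 28.2333
```

```bash
python3 - <<'E'
from h import *
ims=[]
im,P=cloud("scene"); a=cv2.resize(im[200:260,310:390,::-1],(800,600),interpolation=cv2.INTER_CUBIC)
im,Pt=cloud("top"); t=cv2.resize(im[270:330,265:345,::-1],(800,600),interpolation=cv2.INTER_CUBIC)
cv2.imwrite("pics/cmp.png",cv2.resize(np.vstack([a,t]),(450,600)))
tip=np.array([.534,.0355,0])
for n,C in(("s",P),("t",Pt)):
    Q=C-tip; X=Q@ex;Y=Q@ey;z=C[...,2]
    m=(abs(X)<.04)&(abs(Y)<.03)&(z>.032)&(z<.14)
    ii=np.argsort(X[m])[::-1][:45]
    print(n,"\n",(1000*np.c_[X[m],Y[m],z[m]][ii]).round(0).astype(int).tolist())
print(robot.current_wrist_force(),robot.current_ft_torque(),robot.current_eef_pos(),robot.current_tool_rot(),robot.current_gripper_width())
E
```

```text
s 
 [[40, 4, 138], [40, 9, 118], [39, -12, 138], [36, 9, 111], [36, 1, 136], [33, 9, 123], [31, 9, 118], [29, 9, 113], [28, 9, 108], [27, 9, 104], [27, 9, 101], [26, 11, 103], [25, 10, 105], [23, 6, 135], [23, 8, 138], [20, 1, 58], [19, 0, 63], [19, 2, 63], [19, 0, 59], [19, 9, 104], [19, 9, 101], [18, -2, 58], [18, 4, 63], [18, 3, 56], [17, 2, 58], [17, 6, 63], [17, -5, 62], [17, -2, 59], [17, 13, 136], [17, 11, 130], [16, 0, 63], [16, -3, 65], [16, 4, 57], [16, 11, 138], [16, 4, 64], [16, -18, 132], [16, -5, 57], [16, 2, 63], [16, 5, 121], [16, 4, 54], [16, -3, 61], [16, -18, 126], [15, -18, 123], [15, 11, 132], [15, 11, 123]]
t 
 [[-40, -14, 127], [-40, -15, 127]]
[-10.08357888   1.36543392   9.51100001] [0.25912139 3.52343783 0.04561647] [0.53171136 0.03167851 0.05232821] [ 2.28865117 -2.13714622 -0.01334131] -3.104873588562715e-05
```

View pics/cmp.png

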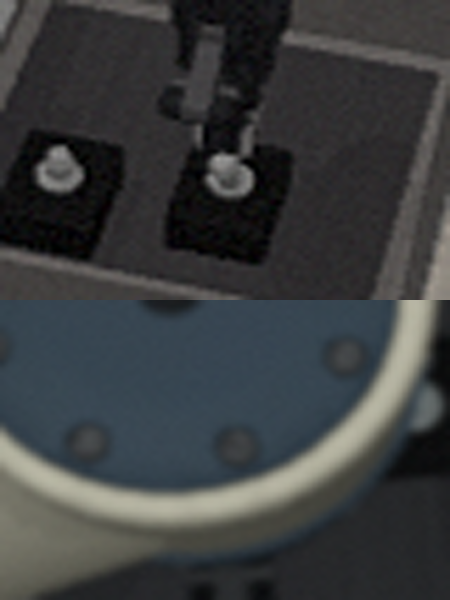

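Ball front is at +20 mm (ball centre at +14 mm) with its top at z = 0.064, and the resistance has turned stiff. That puts the lever at its stop, about 0.43 to 0.45 rad. I'll hold, let go and check.

```bash
python3 - <<'E'
from h import *
robot.pause(2.2)
u=np.array([0,0,1.]); e=robot.current_eef_pos(); e[2]=.054
robot.movel(e-.036*ex,feed=.06); e=robot.current_eef_pos()
robot.movel(e+.35*u,feed=.25)
robot.movep([.32,-.12,.42],robot.current_tool_rot())
im,P=cloud("top"); cv2.imwrite("pics/end.png",im[150:420,140:540,::-1])
tip=np.array([.534,.0355,0])
for n in("top","scene"):
    if n=="scene": im,P=cloud(n)
    z=P[...,2];Q=P-(k+.07*ey);X=Q@ex;Y=Q@ey
    m=(abs(X)<.1)&(abs(Y)<.07)&(z>.036)&(z<.075)
    nn,l,s,c=cv2.connectedComponentsWithStats(m.astype(np.uint8))
    for i in range(1,nn):
        if s[i,4]>6: print(n,s[i,4],c[i].round(),"box xy",X[l==i].mean().round(4),Y[l==i].mean().round(4),z[l==i].max().round(3))
    m=(abs(X)<.1)&(Y>.06)&(Y<.14)&(z>.1)&(z<.275)
    if m.sum()>50: print("door tilt",np.polyfit(z[m],Y[m],1))
print(robot.current_wrist_force(),robot.current_clock())
E
```

```text
top 32 [338. 290.] box xy 0.0274 -0.0454 0.047
top 35 [302. 301.] box xy 0.0117 0.0188 0.068
door tilt [0.05208968 0.09210494]
scene 50 [351. 229.] box xy 0.0138 0.0207 0.069
scene 25 [320. 232.] box xy 0.029 -0.0442 0.049
door tilt [0.02937039 0.10691348]
[ 0.77070922  0.42205658 -0.12857508] 33.9
```

View pics/end.png

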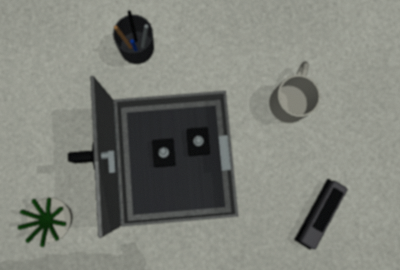

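The final view shows the stapler upright on the desk at (320,214) and the door upright at (105,155). Both levers are centred again at (163,152) and (198,140), and the mug, pen pot and plant look undisturbed.

```bash
python3 -c "
from cell import robot
print(robot.job_done())"
```

```text
the job is handed in; nothing more can be done
None
```

The job is handed in at about 34 s of the 67 s allowed: the stapler is upright on the desk, the latch is released, the door is left standing open, and the long lever was held hard over for more than 2 s and sprang back to centre.

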